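Set the core in the casting box

TASK

Set the core for the next pour: with your fingertips on top of the grey core, roll it along the wooden runners until it drops into the two saddles over the plaster trough, without gripping, shoving it from the side or lifting it. Then push the hinged steel hold-down bail over by its orange sleeve so that it lies fully down across both spindle ends and the core cannot float up. Leave the tin, the rosette and the brush beside the box where they are.

Things in the scene. Friction and masses are not known exactly. Their poses are not given: they have to be found in the camera images.
- casting_box: Wooden casting box, fixed; base board 262 x 315 mm (y -105 to +210). Origin on the bench below the saddles. x: along the core's axle; -y: the way the core must roll; z up. Two level runners, 18 mm thick, at x = +-65 mm, tops 75 mm above the bench, a saddle cut in each at y = 0. Stops 22 mm high on the runners at y -63 to -91 and 180 to 198. Steel posts, 115 mm high, at x +-112, y -58.
- core: Loose grey pipe, diameter 54, length 170 mm, 0.45 to 0.8 kg, a 16 mm steel spindle end standing out 27 mm at each end. Origin in its middle on the axis; x: axle; y, z turn with it. Starts at rest on the runners, 60 to 140 mm on the +y side of the saddles, axis 102 mm and top 129 mm above the bench; seated: 89 and 116. A finger pressed on its top (some 3 N) carries it half as far as it moves.
- saddles (a point): Midway between the saddles, where the core's centre lies when seated, 89 mm above the bench; axes as the casting box. Each saddle is a round notch of radius 28 mm cut 14 mm deep in a runner, 48 mm wide at its top; the core drops in by itself once its axis is past the edge, 24 mm before the middle. A plaster trough lies below, clear of the core.
- bail (a joint): Bail angle, rad: 0 level, closed over the spindle ends (stop), its cross bar then 44 mm on the +y side of the core; 1.57 upright; starts open at 1.95 to 2.2, leaning to -y away from the core; stop 2.35. It swings over the core towards +y. Stiff hinge: about 3 N at the sleeve move it; it stays where left when above 0.9 and sinks shut by itself below 0.6.
- bail_sleeve (a point): Centre of the orange plastic sleeve, 16 mm diameter, 80 mm long, in the middle of the bail's cross bar.
- shellac_tin: Paint tin, 78 mm diameter and 78 mm high, standing beside the box on its far side, to be left alone. Origin at the centre of its underside.
- rosette_small: White plaster rosette, 73 mm across and 19 mm high, lying beside the box on its far side, to be left alone. Origin at the centre of its underside.
- paint_brush_1: Flat brush with a blue handle, 219 mm long, 15 mm high, lying on the bench past the -y end of the box, to be left alone. Origin under its centre.
- bail_hinge (a point): Middle of the bail's axle, along the casting box's x, at its y = -58 mm, 102.5 mm above the bench. The bail is a U of 8 mm steel rod, 206 mm wide, its cross bar 102 mm from the axle.

How it is judged:
By the outcome, as a careful person would: the job done as asked, in the order asked, and still so for the second after the job is handed in, with the robot touching nothing.
It also fails if it takes over 54 s, if anything falls off the work surface, if the arm or the gripper's body presses on something with over 40 N, if the wrist force passes 120 N, or if a joint passes its speed limit or range.

ROBOT

A 7-joint arm with a two-finger parallel gripper is mounted at the origin on a cart in front of the work surface, level with it; the furniture and walls round the work are solid. World frame = base frame: x ahead of the robot, y to its left, z up, the work surface at z = 0. Lengths are in mm, angles in rad, forces in N, time in s.
With the tool pointing down it reaches from about 400 to 875 mm from the base axis. Payload 4.4 kg.
Tool frame: the origin (TCP) lies between the finger pads, 19 mm behind the fingertips; this is the grasp point; z points along the fingers, y is the line along which they close (so a half turn about z gives the same grasp; the last joint's range is limited). The gripper opens to 85 mm and grips with 20 to 120 N. Pads are 22 mm wide; open, the fingers measure 114 mm over their backs; the gripper's body (76 mm by 85 mm) begins 54 mm behind the grasp point. The pads swing forward as they close: fully open they stand 13 mm farther back than shut.
Start: joints at [-1.194, 0.628, 0.038, 1.517, -0.027, 0.996, -0.02], TCP at [278.486, 587.336, 250.013] pointing down, gripper open.
Joint ranges: [-3.06, 3.06], [-0.37, 2.12], [-1.25, 1.32], [0.18, 2.47], [-1.1, 4.24], [0.23, 1.98], [-2.94, 2.94]. Speed limits (rad/s): [2.57, 2.57, 3.14, 3.14, 3.14, 3.14, 3.14].

INTERFACE

Orientations are given as [roll, pitch, yaw] about the fixed x, y, z axes, in that order (R = Rz(yaw) Ry(pitch) Rx(roll)).
In Python, from cell import monitor, cams, ctrl gives the robot as it stands.
- The arm moves only by the tool drive_tool, never from a script. Its argument "motion" is a list of rows, each an object with "fingers": the opening, from 0 (shut) to 1 (fully open); "linear": the shift along the tool's x, y, z in m, a list of three; "twist": the turn about the tool's z in rad. In form: [{"fingers": fingers, "linear": [x, y, z], "twist": twist}, ...]. A call has 1 to 5 rows; each row shifts and turns the commanded pose from where the row before left it, along the tool's axes as they then stand; what a row does not reach is not made up. A row lasts 1/12 s, in which the tool goes at most 41.7 mm and 7.16 degrees, less where a joint would pass 70% of its speed; a pose out of reach is approached as far as the arm can. A call with a gripper value outside its range is refused whole. The fingers move at their own pace and stop on an object; the grip force is fixed at half the most. Time passes only in rows, so rows that do not move let the fingers close. It gives the time, the measured TCP pose, the force, the opening and the grip force at its end, in the units of the state.
- monitor.read_state(): the state, without advancing time (a new reading comes with each control period).
- cams.get_image(name): name is "scene" or "top" or "wrist"; returns a dict with "color" (420x560x3 uint8, blue, green, red), "K" (3x3 intrinsics, pixels), "R" (3x3) and "t" (3): a world point X has camera coordinates R X + t. Camera axes: x right, y down, z forward; pixel columns grow to the right and rows downward; lengths in mm; the calibration is good to about 2 mm. A picture is of the moment at which its call begins. There is no depth.
- ctrl.finish_job(): hands the job in; it is judged then, once.
The state is a dict: "clock": time; "qpos": joint angles; "qd": joint speeds; "tau": joint torques, N m; "eef_pos": TCP position; "tool_rot": TCP orientation; "force": force on the tool from outside, world axes, zero at the start; "torque": the same for the moment, N m; "width": finger opening in mm; "gripper_force": force on a finger pad.
Only numpy, scipy, OpenCV 4.12 (cv2) and the standard library are available. Lean on these libraries where they do the work, as an engineer would, in place of code of your own. Each camera call takes 0.05 s, during which the arm holds its last target. There are 200 camera calls.

## Working session

There is one attempt and no reset: what is moved stays moved. The work goes in short steps, Python scripts to look and compute and a tool call to move; the robot and the scene stay as the last step left them, time stands still between calls to the robot, and variables do not carry over. Pictures are saved under pics/ and viewed, at most 10 in all, crops included, and the job is handed in when it is done.

Besides the shell and the picture viewer there is one more tool, called by a JSON object that holds its "name" and its "arguments", one argument or row to a line. drive_tool: Moves the arm, as the interface text tells. Its arguments: {"type":"object","properties":{"motion":{"type":"array"}},"required":["motion"]}

```bash
mkdir -p pics
python3 - <<'E'
from cell import monitor,cams
import cv2,numpy as np
s=monitor.read_state();print(s)
for n in("scene","top"):
    i=cams.get_image(n);cv2.imwrite(f"pics/{n}0.png",i["color"]);np.savez(f"pics/{n}0.npz",**i);print(n,i["K"].tolist(),i["R"].round(4).tolist(),i["t"].round(1))
E
```

```text
{'clock': 0.0, 'qpos': array([-1.19379527,  0.62934851,  0.03843795,  1.51840204, -0.02700399,
        0.99629039, -0.02001338]), 'qd': array([-0.00058461, -0.00076837,  0.00202808, -0.0001837 ,  0.00024133,
        0.00061725, -0.00169958]), 'tau': array([-6.21492363e-04, -5.63388598e+01,  1.22616693e+00, -1.93451107e+01,
        1.09734890e-02,  1.04847454e-02, -3.94516249e-06]), 'eef_pos': array([278.21839255, 586.77707951, 249.07655358]), 'tool_rot': array([-3.13966235e+00,  2.06647975e-05,  2.69877853e+00]), 'force': array([ 0.5130136 , -0.84910386, -0.53981638]), 'torque': array([ 0.0216139 , -0.00711117,  0.03671802]), 'gripper_force': 0.0, 'width': 85.25338103218475}
scene [[476.4644376022466, 0.0, 272.27264359125917], [0.0, 476.4644376022466, 210.13682222391537], [0.0, 0.0, 1.0]] [[0.8386, -0.5447, 0.0105], [-0.3564, -0.563, -0.7457], [0.4121, 0.6215, -0.6662]] [-535.6  274.5  719.4]
top [[458.6697772189185, 0.0, 271.53936196866056], [0.0, 458.6697772189185, 218.03859567895546], [0.0, 0.0, 1.0]] [[-0.0201, -0.9997, 0.016], [-0.9943, 0.0183, -0.1051], [0.1048, -0.018, -0.9943]] [-16.  626.4 991.3]
```

View pics/scene0.png

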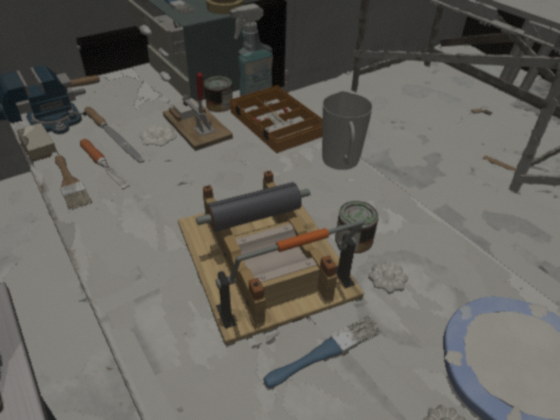

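View pics/top0.png

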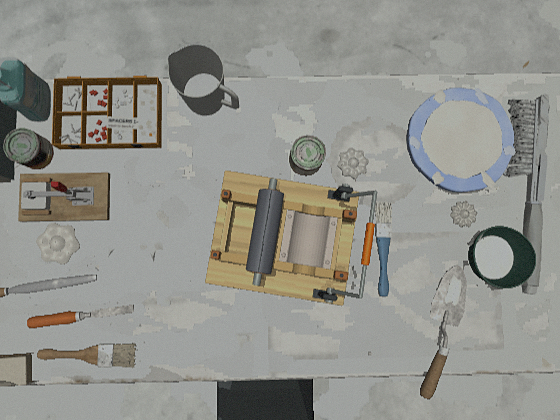

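The top view shows the box at cols 207-357, rows 170-304. The core lies at about col 265, with spindle ends near (272,182) and (258,281). The sleeve is at (369,243) and the black posts are at about (343,192) and (325,296). I'll enlarge that region for accurate pixels.

Run:
```python
import cv2,numpy as np
i=np.load("pics/top0.npz")["color"];c=i[160:315,198:398];cv2.imwrite("pics/topc.png",cv2.convertScaleAbs(cv2.resize(c,(800,600),interpolation=cv2.INTER_CUBIC) if 0 else cv2.resize(c,None,fx=3.8,fy=3.8,interpolation=cv2.INTER_CUBIC),alpha=1.3))
for n in("top","scene"):
    i=np.load(f"pics/{n}0.npz")["color"];h=cv2.cvtColor(i,cv2.COLOR_BGR2HSV)
    m=cv2.inRange(h,(3,170,120),(14,255,255));k,l,s,ce=cv2.connectedComponentsWithStats(m)
    print(n,[(s[j].tolist(),ce[j].round(1).tolist()) for j in range(1,k) if s[j,4]>40])
```

```text
top [([362, 223, 9, 42, 117], [365.4, 243.0]), ([366, 223, 9, 42, 100], [370.1, 244.6]), ([49, 313, 26, 12, 153], [62.5, 317.9])]
scene [([278, 230, 50, 17, 243], [302.5, 237.5])]
```

View pics/topc.png

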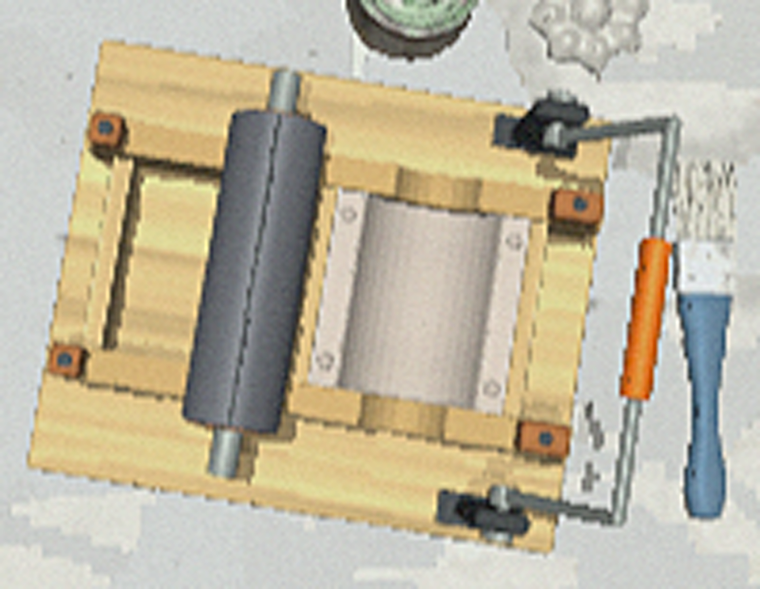

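The crop shows the stop screws at (106,128), (67,359), (580,204) and (545,437). The spindle tips are at (288,70) and (223,478), and the sleeve centre is at (645,320). I'll cast rays from these.

```bash
cat > h.py <<'E'
import numpy as np
def ray(d,p):
    R,t=d["R"],d["t"];v=R.T@np.linalg.inv(d["K"])@np.array([p[0],p[1],1.]);return -R.T@t,v
def onz(d,p,z):
    c,v=ray(d,p);return c+v*(z-c[2])/v[2]
def tri(a,b):
    A=0;B=0
    for c,v in(a,b):
        v=v/np.linalg.norm(v);P=np.eye(3)-np.outer(v,v);A=A+P;B=B+P@c
    return np.linalg.solve(A,B)
E
python3 - <<'E'
from h import *
T=np.load("pics/top0.npz");S=np.load("pics/scene0.npz")
f=lambda x,y:((x+.5)/3.8-.5+198,(y+.5)/3.8-.5+160)
L=np.array([[65,189],[-65,189],[65,-77],[-65,-77]],float)
W=np.array([onz(T,f(*p),97)[:2] for p in[(106,128),(67,359),(580,204),(545,437)]])
print(W.round(1))
lc,wc=L.mean(0),W.mean(0);H=(L-lc).T@(W-wc);yaw=np.arctan2(H[0,1]-H[1,0],H[0,0]+H[1,1])
R=np.array([[np.cos(yaw),-np.sin(yaw)],[np.sin(yaw),np.cos(yaw)]]);o=wc-R@lc
print("yaw",yaw,"origin",o,"resid",((L@R.T+o)-W).round(1).tolist())
b=lambda w:R.T@(w[:2]-o)
for n,p,z in[("tipfar",(288,70),102),("tipnear",(223,478),102),("cylL",(232,270),102)]:
    w=onz(T,f(*p),z);print(n,w.round(1),b(w).round(1))
for sp in[(368,243.7)]:
    w=tri(ray(T,f(645,320)),ray(S,(302.5,237.5+.5)));print("sleeve",w.round(1),b(w).round(1),"ang",np.arctan2(w[2]-102.5,b(w)[1]+58))
    print(np.hypot(w[2]-102.5,b(w)[1]+58))
E
```

```text
[[ 673.3   68.8]
 [ 546.2   91.2]
 [ 626.2 -192.5]
 [ 498.7 -168.5]]
yaw -0.1797809176201513 origin [ 576.09586773 -105.37832886] resid [[0.6, 0.2], [-0.3, 1.0], [0.1, -0.2], [-0.4, -1.0]]
tipfar [703.1 -32.5 102. ] [112.   94.5]
tipnear [480.4   7.2 102. ] [-114.2   93.6]
cylL [5.928e+02 4.000e-01 1.020e+02] [ -2.5 107.1]
sleeve [ 556.8 -202.4  200.8] [ -1.7 -98.9] ang 1.9651291022024913
106.52157570316444
```

{"name": "drive_tool", "arguments": {
  "motion": [
    {"fingers":0,"linear":[0,0,0],"twist":-0.088},
    {"fingers":0,"linear":[0,0,0],"twist":-0.088},
    {"fingers":0,"linear":[0,0,0],"twist":-0.087},
    {"fingers":0,"linear":[-0.023,-0.029,0],"twist":0},
    {"fingers":0,"linear":[-0.023,-0.029,0],"twist":0}
  ]
}}

```text
clock: 0.52
eef_pos: [311.6, 522.9, 249.1]
tool_rot: [3.141, -0.002, 2.967]
force: [1.0, -1.1, -0.6]
width: 25.6
gripper_force: 0.0
```

{"name": "drive_tool", "arguments": {
  "motion": [
    {"fingers":0,"linear":[-0.0247,-0.0311,0],"twist":0},
    {"fingers":0,"linear":[-0.0247,-0.0311,0],"twist":0},
    {"fingers":0,"linear":[-0.0247,-0.0311,0],"twist":0},
    {"fingers":0,"linear":[-0.0247,-0.0311,0],"twist":0},
    {"fingers":0,"linear":[-0.0247,-0.0311,0],"twist":0}
  ]
}}

```text
clock: 0.93
eef_pos: [407.5, 345.0, 249.8]
tool_rot: [-3.141, -0.0, 2.962]
force: [1.3, -0.0, -0.2]
width: -0.2
gripper_force: 0.0
```

{"name": "drive_tool", "arguments": {
  "motion": [
    {"fingers":0,"linear":[-0.0247,-0.0311,0],"twist":0},
    {"fingers":0,"linear":[-0.0247,-0.0311,0],"twist":0},
    {"fingers":0,"linear":[-0.0247,-0.0311,0],"twist":0},
    {"fingers":0,"linear":[-0.0247,-0.0311,0],"twist":0},
    {"fingers":0,"linear":[-0.0247,-0.0311,0],"twist":0}
  ]
}}

```text
clock: 1.35
eef_pos: [501.1, 169.9, 249.8]
tool_rot: [-3.141, -0.0, 2.962]
force: [0.3, 1.3, 0.9]
width: -0.4
gripper_force: 0.0
```

{"name": "drive_tool", "arguments": {
  "motion": [
    {"fingers":0,"linear":[-0.0247,-0.0311,0],"twist":0},
    {"fingers":0,"linear":[-0.0247,-0.0311,0],"twist":0},
    {"fingers":0,"linear":[-0.0247,-0.0311,0],"twist":0},
    {"fingers":0,"linear":[-0.0247,-0.0311,0],"twist":0},
    {"fingers":0,"linear":[-0.0247,-0.0311,0],"twist":0}
  ]
}}

```text
clock: 1.77
eef_pos: [594.8, -5.1, 249.7]
tool_rot: [-3.142, -0.001, 2.962]
force: [1.1, 0.0, 0.3]
width: 0.3
gripper_force: 0.0
```

{"name": "drive_tool", "arguments": {
  "motion": [
    {"fingers":0,"linear":[0,0,0.03],"twist":0},
    {"fingers":0,"linear":[0,0,0.03],"twist":0},
    {"fingers":0,"linear":[0,0,0.02],"twist":0},
    {"fingers":0,"linear":[0,0,0.012],"twist":0},
    {"fingers":0,"linear":[0,0,0],"twist":0}
  ]
}}

```text
clock: 2.18
eef_pos: [592.0, -3.3, 154.7]
tool_rot: [-3.14, -0.007, 2.962]
force: [-0.1, -0.5, -0.1]
width: -0.2
gripper_force: 0.0
```

Run:
```python
from cell import monitor,cams
import cv2,numpy as np
a=cams.get_image("scene");b=cams.get_image("wrist")
np.savez("pics/s1.npz",**a)
cv2.imwrite("pics/s1.png",np.hstack([cv2.resize(a["color"][130:340,160:410],None,fx=1.6,fy=1.6),cv2.resize(b["color"],(398,336))]))
print(monitor.read_state()["force"],monitor.read_state()["eef_pos"])
```

```text
[-0.55403419  0.26080028  0.59293259] [594.28013948  -3.21130334 157.72117297]
```

View pics/s1.png

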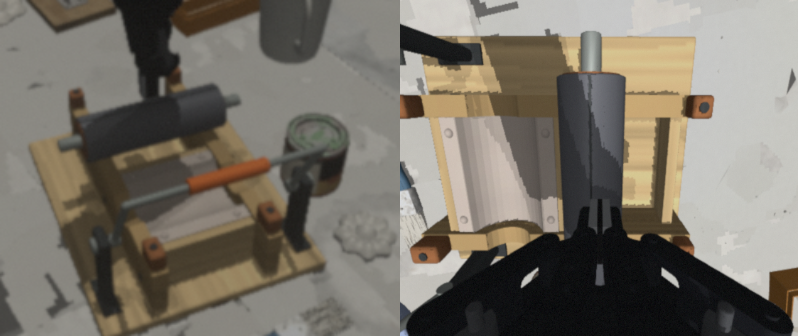

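The fingers are above the core, a few mm to the +y side of its axis, and everything is in place. I'll lower them until they touch.

{"name": "drive_tool", "arguments": {
  "motion": [
    {"fingers":0,"linear":[0,-0.003,0.004],"twist":0},
    {"fingers":0,"linear":[0,0,0.003],"twist":0},
    {"fingers":0,"linear":[0,0,0],"twist":0}
  ]
}}

```text
clock: 2.53
eef_pos: [594.0, -6.5, 151.3]
tool_rot: [-3.141, 0.001, 2.961]
force: [-0.6, -0.0, 0.0]
width: 0.1
gripper_force: 0.0
```

{"name": "drive_tool", "arguments": {
  "motion": [
    {"fingers":0,"linear":[0,0,0.0015],"twist":0},
    {"fingers":0,"linear":[0,0,0],"twist":0}
  ]
}}

```text
clock: 2.7
eef_pos: [594.0, -6.1, 149.7]
tool_rot: [3.141, 0.0, 2.962]
force: [0.3, -0.4, -0.4]
width: -0.1
gripper_force: 0.0
```

{"name": "drive_tool", "arguments": {
  "motion": [
    {"fingers":0,"linear":[0,0,0.0015],"twist":0},
    {"fingers":0,"linear":[0,0,0],"twist":0}
  ]
}}

```text
clock: 2.87
eef_pos: [593.9, -6.1, 147.9]
tool_rot: [3.142, -0.0, 2.962]
force: [-0.0, -0.2, -0.5]
width: -0.2
gripper_force: 0.0
```

{"name": "drive_tool", "arguments": {
  "motion": [
    {"fingers":0,"linear":[0,0,0.001],"twist":0},
    {"fingers":0,"linear":[0,0,0],"twist":0}
  ]
}}

```text
clock: 3.03
eef_pos: [594.0, -6.0, 147.7]
tool_rot: [3.141, 0.0, 2.962]
force: [-1.9, -0.9, 5.4]
width: 0.1
gripper_force: 2.4
```

{"name": "drive_tool", "arguments": {
  "motion": [
    {"fingers":0,"linear":[0,0,0.001],"twist":0},
    {"fingers":0,"linear":[0,0,0],"twist":0}
  ]
}}

```text
clock: 3.2
eef_pos: [594.1, -5.9, 147.6]
tool_rot: [3.141, 0.001, 2.962]
force: [-2.5, -0.2, 11.9]
width: -0.1
gripper_force: 5.6
```

Contact is at a TCP height of about 147.7 mm, with a stiffness of about 6 N/mm. First rolling stroke.

{"name": "drive_tool", "arguments": {
  "motion": [
    {"fingers":0,"linear":[0,-0.003,-0.0005],"twist":0},
    {"fingers":0,"linear":[0,-0.006,0],"twist":0},
    {"fingers":0,"linear":[0,-0.007,0],"twist":0},
    {"fingers":0,"linear":[0,-0.006,0],"twist":0},
    {"fingers":0,"linear":[0,-0.003,0],"twist":0}
  ]
}}

```text
clock: 3.62
eef_pos: [589.4, -31.7, 147.5]
tool_rot: [-3.141, 0.001, 2.961]
force: [-1.7, 0.4, 5.0]
width: 0.4
gripper_force: 2.9
```

```bash
cat >> h.py <<'E'
def core(name,z=102):
    import cv2
    from cell import cams
    d=cams.get_image("top");np.savez(f"pics/{name}.npz",**d);h=cv2.cvtColor(d["color"],cv2.COLOR_BGR2HSV)
    o=np.array([576.1,-105.4]);c,s=np.cos(-.1798),np.sin(-.1798);R=np.array([[c,-s],[s,c]])
    cv2.imwrite(f"pics/{name}.png",cv2.resize(d["color"][160:315,198:398],None,fx=3.8,fy=3.8,interpolation=cv2.INTER_CUBIC))
    # spindle end gaps: sample rows across near-end body, box x=-75, dark pixels
    out=[]
    for bx in(-78,-72,-50,50,78):
        ys=np.arange(-45,150,.5);P=np.array([np.r_[o+R@[bx,y],z] for y in ys])
        q=(P@d["R"].T+d["t"])@d["K"].T;q=(q[:,:2]/q[:,2:]).astype(np.float32)
        v=cv2.remap(d["color"],q[None,:,0],q[None,:,1],cv2.INTER_LINEAR)[0].astype(int)
        m=(v[:,0]>=v[:,2]-3)&(v.max(1)<125)
        k=np.flatnonzero(m);out.append((bx,len(k),*( (ys[k[0]],np.median(ys[k]),ys[k[-1]]) if len(k) else ())))
    return out
E
python3 - <<'E'
from h import *
for r in core("c1"):print(r)
E
```

```text
(-78, 0)
(-72, 0)
(-50, 0)
(50, 15, np.float64(-3.5), np.float64(126.5), np.float64(145.5))
(78, 13, np.float64(2.5), np.float64(5.5), np.float64(133.0))
```

View pics/c1.png

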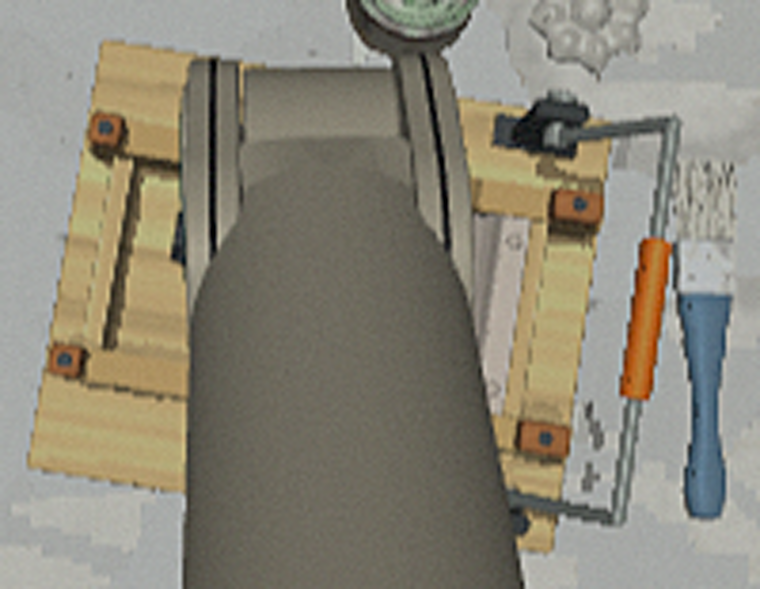

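The arm hides the core in the top view, so I'll measure it from the wrist camera, which sees the far spindle end against the yellow board.

```bash
cat > w.py <<'E'
import sys,cv2,numpy as np
from cell import cams,monitor
o=np.array([576.1,-105.4]);c,s=np.cos(-.1798),np.sin(-.1798);R=np.array([[c,-s],[s,c]])
d=cams.get_image("wrist");h=cv2.cvtColor(d["color"],cv2.COLOR_BGR2HSV)
name=sys.argv[1];cv2.imwrite(f"pics/{name}.png",d["color"])
z=float(sys.argv[2]) if len(sys.argv)>2 else 102
for bx in(93,98,103):
    ys=np.arange(-50,150,.5);P=np.array([np.r_[o+R@[bx,y],z] for y in ys])
    q=(P@d["R"].T+d["t"])@d["K"].T;q=(q[:,:2]/q[:,2:]).astype(np.float32)
    v=cv2.remap(h,q[None,:,0],q[None,:,1],cv2.INTER_LINEAR)[0].astype(int)
    m=(v[:,1]<70)&(v[:,2]>50);e=np.flatnonzero(np.diff(np.r_[0,m,0]));print(bx,[(ys[a],ys[b-1]) for a,b in zip(e[::2],e[1::2]) if b-a>8])
st=monitor.read_state();print("tcp box",R.T@(st["eef_pos"][:2]-o),st["eef_pos"][2],st["force"],st["clock"])
E
python3 w.py w2
```

```text
93 []
98 []
103 []
tcp box [-0.12095067 74.73989359] 147.40260851342452 [-2.03805787 -0.80217567  6.40806061] 3.7167
```

View pics/w2.png

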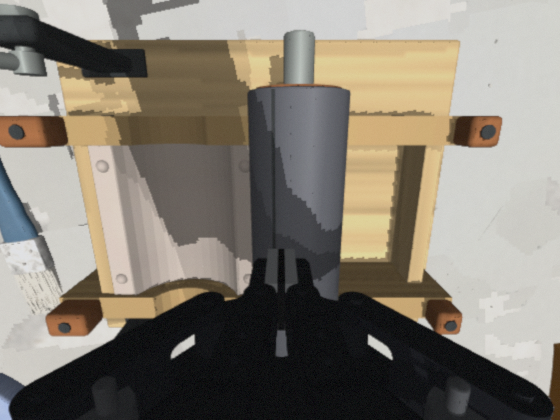

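Run:
```python
import cv2,numpy as np
from cell import cams
o=np.array([576.1,-105.4]);c,s=np.cos(-.1798),np.sin(-.1798);R=np.array([[c,-s],[s,c]])
d=cams.get_image("wrist")
for b in[(65,189,97),(65,-77,97),(98,82,102),(98,70,102)]:
    q=d["K"]@(d["R"]@np.r_[o+R@b[:2],b[2]]+d["t"]);print(b,q[:2]/q[2])
q=d["color"];print(cv2.cvtColor(q,cv2.COLOR_BGR2HSV)[60:75:5,230:300:6].tolist())
```

```text
(65, 189, 97) [449.74363014 328.40579464]
(65, -77, 97) [ 61.99000119 328.67559215]
(98, 82, 102) [293.34828612 372.96153286]
(98, 70, 102) [276.24044885 372.96896416]
[[[19, 95, 118], [19, 91, 211], [19, 94, 210], [22, 81, 220], [24, 79, 222], [24, 79, 223], [24, 80, 224], [19, 90, 150], [19, 95, 150], [50, 9, 83], [66, 9, 135], [68, 6, 170]], [[19, 93, 115], [19, 92, 205], [19, 92, 205], [20, 92, 205], [22, 83, 221], [22, 82, 221], [23, 82, 223], [19, 94, 146], [19, 92, 144], [40, 9, 86], [60, 11, 137], [71, 12, 174]], [[19, 93, 112], [19, 94, 198], [19, 92, 202], [19, 94, 201], [21, 88, 221], [21, 87, 221], [21, 86, 222], [18, 93, 143], [19, 90, 144], [40, 8, 90], [66, 9, 136], [70, 9, 174]]]
```

The wrist view shows the spindle on the robot side (bx=-98), at about col 299, row 55. The finger edges are at cols 262-300 and the core body at cols 249-349. I'll sample at negative bx.

```bash
sed -i 's/(93,98,103)/(-93,-98,-103)/' w.py; python3 w.py w3
```

```text
-93 [(np.float64(-50.0), np.float64(-41.5)), (np.float64(75.0), np.float64(90.5))]
-98 [(np.float64(-50.0), np.float64(-41.5)), (np.float64(75.0), np.float64(90.5))]
-103 [(np.float64(75.0), np.float64(90.5))]
tcp box [-0.12586108 75.45409449] 147.44579426072386 [-1.92010457  0.50671794  6.87740775] 3.8167
```

{"name": "drive_tool", "arguments": {
  "motion": [
    {"fingers":0,"linear":[0,0,-0.006],"twist":0},
    {"fingers":0,"linear":[0,0.0155,0],"twist":0},
    {"fingers":0,"linear":[0,0,0.006],"twist":0},
    {"fingers":0,"linear":[0,0,0],"twist":0},
    {"fingers":0,"linear":[0,-0.004,0],"twist":0}
  ]
}}

```text
clock: 4.23
eef_pos: [592.9, -17.9, 147.5]
tool_rot: [3.14, 0.003, 2.964]
force: [-1.0, -0.2, 10.1]
width: 0.1
gripper_force: 5.0
```

{"name": "drive_tool", "arguments": {
  "motion": [
    {"fingers":0,"linear":[0,-0.007,0],"twist":0},
    {"fingers":0,"linear":[0,-0.008,0],"twist":0},
    {"fingers":0,"linear":[0,-0.008,0],"twist":0},
    {"fingers":0,"linear":[0,-0.005,0],"twist":0},
    {"fingers":0,"linear":[0,0,0],"twist":0}
  ]
}}

```text
clock: 4.65
eef_pos: [587.2, -49.5, 147.4]
tool_rot: [-3.14, 0.002, 2.96]
force: [-0.6, 0.6, 8.6]
width: 0.3
gripper_force: 4.3
```

```bash
python3 w.py w4
```

```text
-93 [(np.float64(56.5), np.float64(71.5))]
-98 [(np.float64(56.5), np.float64(72.0))]
-103 [(np.float64(56.5), np.float64(72.0))]
tcp box [ 0.8483859  57.68977846] 147.42092294628154 [-1.66547285  0.20213463  8.89487174] 4.7
```

{"name": "drive_tool", "arguments": {
  "motion": [
    {"fingers":0,"linear":[0,0,-0.006],"twist":0},
    {"fingers":0,"linear":[0,0.0155,0],"twist":0},
    {"fingers":0,"linear":[0,0,0.006],"twist":0},
    {"fingers":0,"linear":[0,0,0],"twist":0},
    {"fingers":0,"linear":[0,-0.004,0],"twist":0}
  ]
}}

```text
clock: 5.12
eef_pos: [589.6, -34.0, 147.2]
tool_rot: [3.14, 0.002, 2.965]
force: [-1.8, 1.3, 12.1]
width: 0.1
gripper_force: 6.1
```

{"name": "drive_tool", "arguments": {
  "motion": [
    {"fingers":0,"linear":[0,-0.007,0],"twist":0},
    {"fingers":0,"linear":[0,-0.008,0],"twist":0},
    {"fingers":0,"linear":[0,-0.008,0],"twist":0},
    {"fingers":0,"linear":[0,-0.005,0],"twist":0},
    {"fingers":0,"linear":[0,0,0],"twist":0}
  ]
}}

```text
clock: 5.53
eef_pos: [583.8, -65.7, 147.5]
tool_rot: [-3.14, 0.002, 2.96]
force: [-0.5, -0.7, 11.5]
width: 0.1
gripper_force: 5.8
```

```bash
python3 w.py w5
```

```text
-93 [(np.float64(38.5), np.float64(53.5))]
-98 [(np.float64(38.5), np.float64(53.5))]
-103 [(np.float64(38.5), np.float64(53.5))]
tcp box [ 0.46062187 41.08301679] 147.46628455149278 [-1.01364252  0.25885106 12.16285691] 5.5833
```

{"name": "drive_tool", "arguments": {
  "motion": [
    {"fingers":0,"linear":[0,0,-0.006],"twist":0},
    {"fingers":0,"linear":[0,0.0145,0],"twist":0},
    {"fingers":0,"linear":[0,0,0.0055],"twist":0},
    {"fingers":0,"linear":[0,0,0],"twist":0},
    {"fingers":0,"linear":[0,-0.004,0],"twist":0}
  ]
}}

```text
clock: 6.0
eef_pos: [586.1, -51.5, 147.2]
tool_rot: [3.14, 0.001, 2.965]
force: [-0.9, 1.2, 10.6]
width: 0.1
gripper_force: 5.4
```

{"name": "drive_tool", "arguments": {
  "motion": [
    {"fingers":0,"linear":[0,-0.007,0],"twist":0},
    {"fingers":0,"linear":[0,-0.008,0],"twist":0},
    {"fingers":0,"linear":[0,-0.007,0],"twist":0},
    {"fingers":0,"linear":[0,-0.004,0],"twist":0},
    {"fingers":0,"linear":[0,0,0],"twist":0}
  ]
}}

```text
clock: 6.42
eef_pos: [580.7, -80.7, 147.6]
tool_rot: [-3.14, 0.001, 2.961]
force: [-1.5, 0.1, 9.8]
width: -0.1
gripper_force: 5.2
```

```bash
python3 w.py w6
```

```text
-93 [(np.float64(21.5), np.float64(36.5))]
-98 [(np.float64(22.0), np.float64(37.0))]
-103 [(np.float64(21.5), np.float64(37.0))]
tcp box [ 0.14124767 25.74710983] 147.57188608298512 [-0.60411111  0.06032398  9.72308973] 6.4667
```

{"name": "drive_tool", "arguments": {
  "motion": [
    {"fingers":0,"linear":[0,0,-0.006],"twist":0},
    {"fingers":0,"linear":[0,0.013,0],"twist":0},
    {"fingers":0,"linear":[0,0,0.0055],"twist":0},
    {"fingers":0,"linear":[0,0,0],"twist":0},
    {"fingers":0,"linear":[0,-0.004,0],"twist":0}
  ]
}}

```text
clock: 6.88
eef_pos: [583.2, -67.3, 147.2]
tool_rot: [3.14, 0.001, 2.965]
force: [-0.2, 0.6, 7.4]
width: -0.3
gripper_force: 3.8
```

{"name": "drive_tool", "arguments": {
  "motion": [
    {"fingers":0,"linear":[0,-0.006,0],"twist":0},
    {"fingers":0,"linear":[0,-0.006,0],"twist":0},
    {"fingers":0,"linear":[0,-0.005,0],"twist":0},
    {"fingers":0,"linear":[0,-0.003,0],"twist":0},
    {"fingers":0,"linear":[0,0,0],"twist":0}
  ]
}}

```text
clock: 7.3
eef_pos: [578.0, -90.1, 146.8]
tool_rot: [-3.141, -0.002, 2.961]
force: [0.1, -0.8, 0.7]
width: -0.1
gripper_force: 0.0
```

```bash
python3 w.py w7 89
```

```text
-93 [(np.float64(-5.5), np.float64(10.0))]
-98 [(np.float64(-5.5), np.float64(10.0))]
-103 [(np.float64(-5.0), np.float64(10.0))]
tcp box [-0.71683815 16.03728928] 146.86671806535398 [0.15754184 1.01722082 0.33061198] 7.35
```

The core has dropped: the wrist force is gone and the axis measures about y=+2 mm at z 89. I'll lift clear, go over the bail to its -y side, and check.

{"name": "drive_tool", "arguments": {
  "motion": [
    {"fingers":0,"linear":[0,0,-0.035],"twist":0},
    {"fingers":0,"linear":[0,0,-0.035],"twist":0},
    {"fingers":0,"linear":[0,0,-0.035],"twist":0},
    {"fingers":0,"linear":[0,-0.02,0],"twist":0},
    {"fingers":0,"linear":[0,-0.032,0],"twist":0}
  ]
}}

```text
clock: 7.77
eef_pos: [572.2, -136.0, 255.0]
tool_rot: [3.138, 0.005, 2.97]
force: [0.1, -1.4, -1.4]
width: -0.0
gripper_force: 0.0
```

{"name": "drive_tool", "arguments": {
  "motion": [
    {"fingers":0,"linear":[0,-0.032,0],"twist":0},
    {"fingers":0,"linear":[0,-0.032,0],"twist":0},
    {"fingers":0,"linear":[0,-0.032,0],"twist":0},
    {"fingers":0,"linear":[0,0,0],"twist":0},
    {"fingers":0,"linear":[0,0,0],"twist":0}
  ]
}}

```text
clock: 8.18
eef_pos: [551.4, -237.1, 252.1]
tool_rot: [-3.141, -0.001, 2.958]
force: [0.2, -0.0, -0.6]
width: 0.2
gripper_force: 0.0
```

```bash
python3 w.py w8 89
python3 - <<'E'
from cell import cams
import cv2,numpy as np
a=cams.get_image("scene")["color"][130:340,160:410];b=cams.get_image("top")["color"][160:315,198:398]
cv2.imwrite("pics/s2.png",np.hstack([cv2.resize(a,(400,336)),cv2.resize(b,(400,336))]))
E
```

```text
-93 [(np.float64(-7.5), np.float64(9.5))]
-98 [(np.float64(-50.0), np.float64(-45.5)), (np.float64(-7.5), np.float64(9.5))]
-103 [(np.float64(-50.0), np.float64(-45.5)), (np.float64(-8.0), np.float64(9.5))]
tcp box [  -0.45825873 -131.62012484] 252.10434673458337 [ 0.68696843 -0.7859411   0.06976272] 8.2333
```

View pics/s2.png

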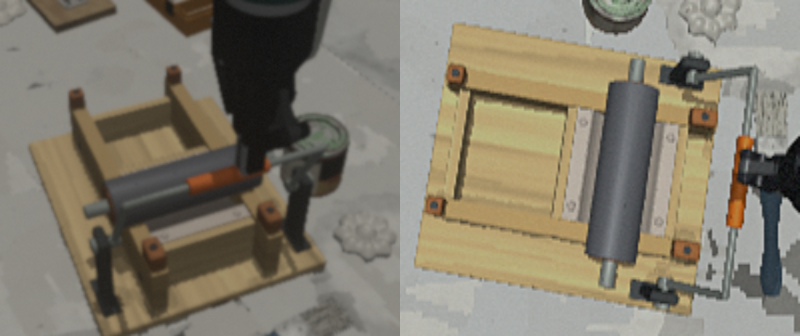

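The core lies in both saddles (y about 1 mm), and the fingers are behind the bail on its -y side. I'll lower them there and start pushing.

{"name": "drive_tool", "arguments": {
  "motion": [
    {"fingers":0,"linear":[0,0,0.015],"twist":0},
    {"fingers":0,"linear":[0,0,0.016],"twist":0},
    {"fingers":0,"linear":[0,0,0.012],"twist":0},
    {"fingers":0,"linear":[0,0,0],"twist":0},
    {"fingers":0,"linear":[0,0.004,0],"twist":0}
  ]
}}

```text
clock: 8.75
eef_pos: [553.0, -230.2, 209.1]
tool_rot: [3.141, -0.001, 2.963]
force: [0.9, -0.4, 0.0]
width: 0.2
gripper_force: 0.0
```

{"name": "drive_tool", "arguments": {
  "motion": [
    {"fingers":0,"linear":[0,0.006,0],"twist":0},
    {"fingers":0,"linear":[0,0.006,0],"twist":0},
    {"fingers":0,"linear":[0,0.006,0],"twist":0},
    {"fingers":0,"linear":[0,0.006,0],"twist":0},
    {"fingers":0,"linear":[0,0.006,0],"twist":0}
  ]
}}

```text
clock: 9.17
eef_pos: [558.1, -208.3, 214.9]
tool_rot: [-3.131, 0.005, 2.958]
force: [-12.6, -12.5, 34.8]
width: -0.2
gripper_force: 14.2
```

An upward force of 35 N means the tip is riding over something rather than pushing it. I'll back off and look.

{"name": "drive_tool", "arguments": {
  "motion": [
    {"fingers":0,"linear":[0,-0.01,-0.01],"twist":0},
    {"fingers":0,"linear":[0,-0.015,0],"twist":0},
    {"fingers":0,"linear":[0,-0.01,0],"twist":0},
    {"fingers":0,"linear":[0,0,0],"twist":0}
  ]
}}

```text
clock: 9.5
eef_pos: [551.7, -238.3, 220.1]
tool_rot: [-3.14, 0.001, 2.959]
force: [0.2, 0.2, -0.5]
width: 0.5
gripper_force: 0.0
```

```bash
python3 w.py w9 89
python3 - <<'E'
from cell import cams
from h import *
import cv2,numpy as np
A=cams.get_image("scene");B=cams.get_image("top");C=cams.get_image("wrist");np.savez("pics/s3s.npz",**A);np.savez("pics/s3t.npz",**B)
a=A["color"][190:300,220:370];b=B["color"][160:315,238:398]
cv2.imwrite("pics/s3.png",np.vstack([np.hstack([cv2.resize(a,(400,293)),cv2.resize(b,(400,293))]),cv2.resize(C["color"],(800,300))[:, :]]))
P=[]
for d in(B,A):
    h=cv2.cvtColor(d["color"],cv2.COLOR_BGR2HSV);m=cv2.inRange(h,(3,150,110),(14,255,255))
    k,l,s,ce=cv2.connectedComponentsWithStats(cv2.morphologyEx(m,cv2.MORPH_CLOSE,np.ones((3,3))));print([(s[j].tolist(),ce[j].round(1).tolist()) for j in range(1,k) if s[j,4]>20])
E
```

```text
-93 [(np.float64(-50.0), np.float64(-41.0)), (np.float64(-7.5), np.float64(9.5))]
-98 [(np.float64(-50.0), np.float64(-41.0)), (np.float64(-8.0), np.float64(9.5))]
-103 [(np.float64(-50.0), np.float64(-41.0)), (np.float64(-8.0), np.float64(9.5))]
tcp box [  -0.37406133 -133.40841104] 219.64775908157165 [0.67605118 0.42101633 0.54245314] 9.55
[([98, 100, 8, 6, 30], [101.3, 102.7]), ([101, 127, 6, 12, 39], [103.6, 132.8]), ([88, 130, 10, 6, 28], [92.8, 132.6]), ([222, 190, 8, 8, 30], [224.9, 193.4]), ([344, 210, 13, 9, 64], [349.5, 213.7]), ([355, 221, 14, 43, 266], [360.8, 242.4]), ([211, 251, 8, 8, 35], [214.6, 254.1]), ([335, 271, 13, 9, 69], [341.2, 274.8]), ([27, 312, 49, 16, 476], [50.9, 319.6])]
[([274, 229, 17, 11, 111], [282.3, 234.0])]
```

View pics/s3.png

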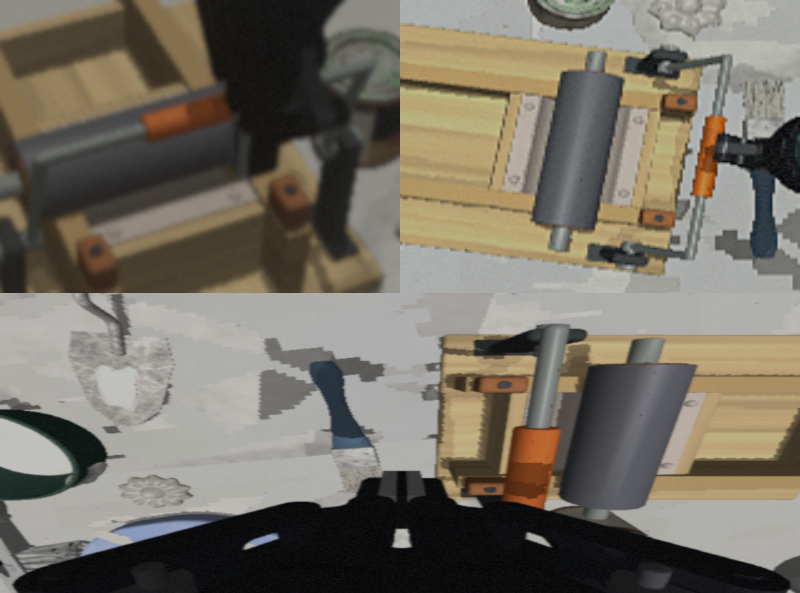

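The bail did move, with the sleeve column going from 368 to 361 (about 16 mm), but the tip was too high on the sleeve. I'll reach about 30 mm below the sleeve and push again.

{"name": "drive_tool", "arguments": {
  "motion": [
    {"fingers":0,"linear":[0,0,0.015],"twist":0},
    {"fingers":0,"linear":[0,0,0.015],"twist":0},
    {"fingers":0,"linear":[0,0.005,0],"twist":0},
    {"fingers":0,"linear":[0,0.008,0],"twist":0},
    {"fingers":0,"linear":[0,0.006,0],"twist":0}
  ]
}}

```text
clock: 10.12
eef_pos: [556.3, -215.4, 189.9]
tool_rot: [3.141, 0.0, 2.963]
force: [0.2, -0.5, 0.2]
width: 0.0
gripper_force: 0.0
```

{"name": "drive_tool", "arguments": {
  "motion": [
    {"fingers":0,"linear":[0,0.005,0],"twist":0},
    {"fingers":0,"linear":[0,0.005,0],"twist":0},
    {"fingers":0,"linear":[0,0.005,0],"twist":0}
  ]
}}

```text
clock: 10.37
eef_pos: [558.9, -202.8, 190.5]
tool_rot: [-3.14, 0.002, 2.962]
force: [0.2, -2.6, 2.0]
width: 0.0
gripper_force: 1.2
```

{"name": "drive_tool", "arguments": {
  "motion": [
    {"fingers":0,"linear":[0,0.005,0],"twist":0},
    {"fingers":0,"linear":[0,0.005,0],"twist":0}
  ]
}}

```text
clock: 10.53
eef_pos: [560.3, -192.6, 190.0]
tool_rot: [-3.141, 0.001, 2.961]
force: [-0.1, -1.5, 1.5]
width: 0.2
gripper_force: 0.9
```

{"name": "drive_tool", "arguments": {
  "motion": [
    {"fingers":0,"linear":[0,0.007,0],"twist":0},
    {"fingers":0,"linear":[0,0.008,0],"twist":0},
    {"fingers":0,"linear":[0,0.008,0],"twist":0}
  ]
}}

```text
clock: 10.78
eef_pos: [564.6, -169.5, 190.0]
tool_rot: [3.142, 0.001, 2.961]
force: [0.2, -2.4, 1.3]
width: -0.0
gripper_force: 0.7
```

{"name": "drive_tool", "arguments": {
  "motion": [
    {"fingers":0,"linear":[0,0.008,0],"twist":0},
    {"fingers":0,"linear":[0,0.008,0],"twist":0},
    {"fingers":0,"linear":[0,0.008,0],"twist":0}
  ]
}}

```text
clock: 11.03
eef_pos: [568.0, -145.3, 188.9]
tool_rot: [3.141, -0.002, 2.962]
force: [0.2, -1.2, -1.2]
width: -0.1
gripper_force: 0.7
```

{"name": "drive_tool", "arguments": {
  "motion": [
    {"fingers":0,"linear":[0,0.007,0.002],"twist":0},
    {"fingers":0,"linear":[0,0.006,0.002],"twist":0},
    {"fingers":0,"linear":[0,0.006,0.003],"twist":0}
  ]
}}

```text
clock: 11.28
eef_pos: [571.7, -126.8, 182.2]
tool_rot: [3.141, -0.001, 2.962]
force: [-1.2, -0.9, 0.2]
width: 0.2
gripper_force: 0.4
```

{"name": "drive_tool", "arguments": {
  "motion": [
    {"fingers":0,"linear":[0,0.006,0.004],"twist":0},
    {"fingers":0,"linear":[0,0.006,0.004],"twist":0},
    {"fingers":0,"linear":[0,0.006,0.004],"twist":0}
  ]
}}

```text
clock: 11.53
eef_pos: [575.0, -109.7, 169.9]
tool_rot: [-3.141, -0.0, 2.962]
force: [-0.3, -1.5, -1.8]
width: -0.2
gripper_force: 0.9
```

{"name": "drive_tool", "arguments": {
  "motion": [
    {"fingers":0,"linear":[0,0.005,0.005],"twist":0},
    {"fingers":0,"linear":[0,0.004,0.004],"twist":0},
    {"fingers":0,"linear":[0,0.004,0.004],"twist":0},
    {"fingers":0,"linear":[0,0.004,0.001],"twist":0},
    {"fingers":0,"linear":[0,0.003,0],"twist":0}
  ]
}}

```text
clock: 11.95
eef_pos: [577.3, -95.4, 154.9]
tool_rot: [-3.135, -0.002, 2.959]
force: [0.1, -15.9, -10.4]
width: -0.2
gripper_force: 7.7
```

Run:
```python
from cell import cams,monitor
import cv2,numpy as np
A=cams.get_image("scene");C=cams.get_image("wrist")
cv2.imwrite("pics/s4.png",np.hstack([cv2.resize(A["color"][150:310,190:390],(400,320)),cv2.resize(C["color"],(400,320))]))
print(monitor.read_state()["eef_pos"],monitor.read_state()["force"])
```

```text
[577.17478489 -95.38745823 155.07612024] [  0.12673671 -10.50097817  -7.06214177]
```

View pics/s4.png

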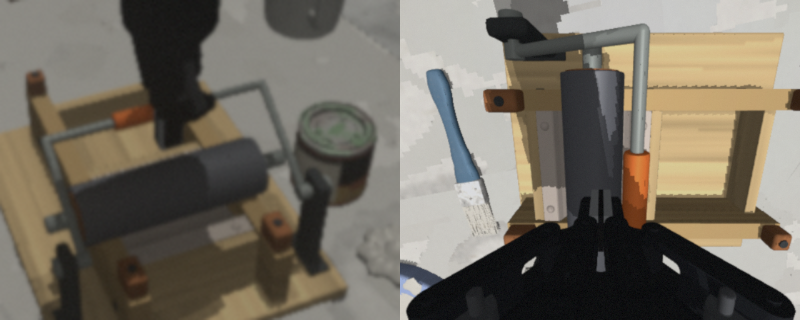

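The bail is now nearly over, at about 0.6 rad, with its sleeve on the +y side of the fingers. I'll back off, rise, and come down on the sleeve from above.

{"name": "drive_tool", "arguments": {
  "motion": [
    {"fingers":0,"linear":[0,-0.008,0],"twist":0},
    {"fingers":0,"linear":[0,0,-0.015],"twist":0},
    {"fingers":0,"linear":[0,0,-0.02],"twist":0},
    {"fingers":0,"linear":[0,0,-0.015],"twist":0},
    {"fingers":0,"linear":[0,0,0],"twist":0}
  ]
}}

```text
clock: 12.47
eef_pos: [579.6, -97.6, 209.7]
tool_rot: [3.14, 0.006, 2.962]
force: [0.1, -0.4, 0.4]
width: -0.3
gripper_force: 0.0
```

{"name": "drive_tool", "arguments": {
  "motion": [
    {"fingers":0,"linear":[0,0.013,0],"twist":0},
    {"fingers":0,"linear":[0,0.013,0],"twist":0},
    {"fingers":0,"linear":[0,0,0],"twist":0}
  ]
}}

```text
clock: 12.72
eef_pos: [582.0, -67.1, 205.5]
tool_rot: [3.138, -0.002, 2.967]
force: [0.3, 2.4, -0.2]
width: -0.2
gripper_force: 0.0
```

Run:
```python
from cell import cams,monitor
from h import *
import cv2
A=cams.get_image("scene");h=cv2.cvtColor(A["color"],cv2.COLOR_BGR2HSV)
m=cv2.inRange(h,(3,150,80),(14,255,255));k,l,s,ce=cv2.connectedComponentsWithStats(m);print([(s[j].tolist(),ce[j].round(1).tolist()) for j in range(1,k) if s[j,4]>20 and 220<ce[j][0]<340])
o=np.array([576.1,-105.4]);c,sn=np.cos(-.1798),np.sin(-.1798);R=np.array([[c,-sn],[sn,c]])
for th in(0,.2,.4,.6,.8):
    r=[]
    for bx in(-40,0,40):
        X=np.r_[o+R@[bx,-58+102*np.cos(th)],102.5+102*np.sin(th)];q=A["K"]@(A["R"]@X+A["t"]);r.append((q[:2]/q[2]).round(1).tolist())
    print(th,r)
st=monitor.read_state();print(R.T@(st["eef_pos"][:2]-o),st["eef_pos"],st["force"])
```

```text
[([245, 209, 42, 18, 283], [265.8, 217.3])]
0 [[245.2, 229.9], [266.1, 224.1], [286.6, 218.4]]
0.2 [[245.2, 222.3], [266.6, 216.4], [287.4, 210.8]]
0.4 [[246.2, 216.2], [268.0, 210.3], [289.1, 204.6]]
0.6 [[247.9, 212.0], [270.2, 206.0], [291.8, 200.2]]
0.8 [[250.6, 209.8], [273.3, 203.8], [295.4, 197.9]]
[-0.98989053 36.92853901] [581.73010109 -68.88974339 205.4533618 ] [ 0.11185663 -0.43740768  0.61494831]
```

The bail is sinking shut by itself, now at about 0.15 rad. I'll follow it down and press it gently home.

{"name": "drive_tool", "arguments": {
  "motion": [
    {"fingers":0,"linear":[0,0.008,0.02],"twist":0},
    {"fingers":0,"linear":[0,0,0.025],"twist":0},
    {"fingers":0,"linear":[0,0,0.018],"twist":0},
    {"fingers":0,"linear":[0,0,0.005],"twist":0},
    {"fingers":0,"linear":[0,0,0],"twist":0}
  ]
}}

```text
clock: 13.18
eef_pos: [581.8, -64.5, 136.5]
tool_rot: [-3.141, -0.004, 2.962]
force: [-0.5, 0.4, -0.1]
width: 0.2
gripper_force: 0.0
```

{"name": "drive_tool", "arguments": {
  "motion": [
    {"fingers":0,"linear":[0,0,0.003],"twist":0},
    {"fingers":0,"linear":[0,0,0.002],"twist":0},
    {"fingers":0,"linear":[0,0,0],"twist":0}
  ]
}}

```text
clock: 13.43
eef_pos: [583.7, -64.8, 134.1]
tool_rot: [3.142, 0.001, 2.962]
force: [-0.5, 0.1, 0.2]
width: 0.2
gripper_force: 0.0
```

{"name": "drive_tool", "arguments": {
  "motion": [
    {"fingers":0,"linear":[0,0,0.002],"twist":0},
    {"fingers":0,"linear":[0,0,0],"twist":0}
  ]
}}

```text
clock: 13.6
eef_pos: [583.5, -64.8, 131.9]
tool_rot: [3.141, 0.001, 2.962]
force: [-0.3, -0.3, -0.5]
width: -0.2
gripper_force: 0.0
```

{"name": "drive_tool", "arguments": {
  "motion": [
    {"fingers":0,"linear":[0,0,0.0015],"twist":0},
    {"fingers":0,"linear":[0,0,0],"twist":0}
  ]
}}

```text
clock: 13.77
eef_pos: [583.3, -64.7, 130.0]
tool_rot: [3.142, 0.0, 2.962]
force: [-0.9, 0.0, 0.4]
width: 0.1
gripper_force: 0.0
```

{"name": "drive_tool", "arguments": {
  "motion": [
    {"fingers":0,"linear":[0,0,0.001],"twist":0},
    {"fingers":0,"linear":[0,0,0],"twist":0}
  ]
}}

```text
clock: 13.93
eef_pos: [583.4, -64.7, 129.3]
tool_rot: [3.142, 0.0, 2.962]
force: [1.3, -0.3, 2.3]
width: 0.4
gripper_force: 0.9
```

{"name": "drive_tool", "arguments": {
  "motion": [
    {"fingers":0,"linear":[0,0,0.001],"twist":0},
    {"fingers":0,"linear":[0,0,0],"twist":0}
  ]
}}

```text
clock: 14.1
eef_pos: [583.5, -64.7, 129.1]
tool_rot: [3.141, 0.001, 2.962]
force: [-2.1, 0.9, 8.4]
width: 0.0
gripper_force: 4.3
```

{"name": "drive_tool", "arguments": {
  "motion": [
    {"fingers":0,"linear":[0,0,0.001],"twist":0},
    {"fingers":0,"linear":[0,0,0],"twist":0}
  ]
}}

```text
clock: 14.27
eef_pos: [583.5, -64.7, 129.0]
tool_rot: [3.141, 0.001, 2.962]
force: [-3.3, 0.6, 16.2]
width: -0.3
gripper_force: 7.5
```

The sleeve sits hard on its stop, with its top at about 110 mm as expected when closed. I'll retreat and check.

{"name": "drive_tool", "arguments": {
  "motion": [
    {"fingers":0,"linear":[0,0,-0.015],"twist":0},
    {"fingers":0,"linear":[0,0,-0.035],"twist":0},
    {"fingers":0,"linear":[0,0,-0.035],"twist":0},
    {"fingers":0,"linear":[0,0,-0.035],"twist":0},
    {"fingers":0,"linear":[0,0.03,0],"twist":0}
  ]
}}

```text
clock: 14.68
eef_pos: [591.8, -43.0, 254.0]
tool_rot: [-3.138, 0.013, 2.952]
force: [1.6, -0.7, 0.4]
width: 0.2
gripper_force: 0.0
```

{"name": "drive_tool", "arguments": {
  "motion": [
    {"fingers":0,"linear":[0,0.04,0],"twist":0},
    {"fingers":0,"linear":[0,0.04,0],"twist":0},
    {"fingers":0,"linear":[0,0.04,0],"twist":0},
    {"fingers":0,"linear":[0,0.03,0],"twist":0},
    {"fingers":0,"linear":[0,0,0],"twist":0}
  ]
}}

```text
clock: 15.1
eef_pos: [615.4, 122.8, 246.7]
tool_rot: [3.135, -0.001, 2.973]
force: [-0.1, 0.7, -0.1]
width: -0.3
gripper_force: 0.0
```

Run:
```python
from cell import cams
import cv2,numpy as np
a=cams.get_image("scene")["color"][150:350,180:430];b=cams.get_image("top")["color"][130:315,198:430]
cv2.imwrite("pics/s5.png",np.hstack([cv2.resize(a,(400,320)),cv2.resize(b,(400,320))]))
```

```text
(no output)
```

View pics/s5.png

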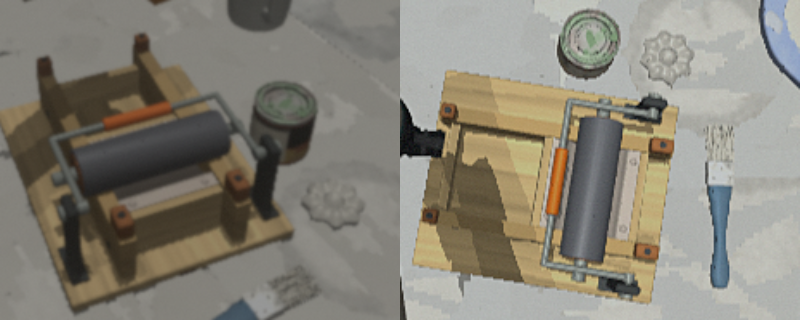

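The last picture shows the core seated and the bail level across both spindle ends, with its sleeve at (560,180) on the +y side. The tin, rosette and brush have not moved, and the robot is clear.

```bash
python3 -c "
from cell import ctrl
print(ctrl.finish_job())"
```

```text
the job is handed in; nothing more can be done
None
```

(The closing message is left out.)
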